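Index the shoe stand to the marked hole

ROBOT

A 7-joint arm with a two-finger parallel gripper is mounted at the origin on the work surface. World frame = base frame: x ahead of the robot, y to its left, z up, the work surface at z = 0. Lengths are in m, angles in rad, forces in N, time in s.
With the tool pointing down it reaches from about 0.425 to 0.925 m from the base axis. Payload 6.8 kg.
Tool frame: the origin (TCP) lies between the finger pads; the fingertips stand 14 mm ahead of it and the grasp point (between the pads) lies 5 mm behind it; z points along the fingers, y is the line along which they close (so a half turn about z gives the same grasp; the last joint's range is limited). The gripper opens to 85 mm and grips with 20 to 120 N. Pads are 22 mm wide; open, the fingers measure 114 mm over their backs; the gripper's body (76 mm by 85 mm) begins 54 mm behind the grasp point. The pads swing forward as they close: fully open they stand 13 mm farther back than shut.
Start: joints at [-1.281, 0.477, 0.022, 1.555, -0.011, 1.109, -0.083], TCP at [0.261, 0.622, 0.245] pointing down, gripper open.
Joint ranges: [-2.96, 2.96], [-0.34, 2.1], [-1.41, 1.46], [0.24, 2.44], [-1.37, 4.51], [0.17, 1.92], [-2.96, 2.96]. Speed limits (rad/s): [2.39, 2.39, 3.14, 3.14, 3.14, 3.14, 3.14].

INTERFACE

Orientations are given as a rotation vector (axis times angle).
In Python, from bench import r, eyes, ticket gives the robot as it stands. The module is installed in compiled form; this text tells all that it offers.
- The arm moves only by the tool arm_command, never from a script. Its argument "plan" is text: rows parted by semicolons, each of 4 numbers parted by spaces: the shift along the tool's x, y, z in m, then the turn about the tool's z in degrees. In form: tx ty tz yaw; .... A call has 1 to 20 rows; each row shifts and turns the commanded pose from where the row before left it, along the tool's axes as they then stand; what a row does not reach is not made up. A row lasts 1/8 s, in which the tool goes at most 62.5 mm and 10.7 degrees, less where a joint would pass 70% of its speed; a pose out of reach is approached as far as the arm can. A call is refused whole if a number of a shift passes 0.0625 or a number of a turn 10.7, either way. A call with a gripper value outside its range is refused whole. "hand" is the closure, from -1 (fully open) to 1 (shut), set as the call begins (left out, the last holds). The fingers move at their own pace and stop on an object; "grip_force" is the grip in N (left out, the last holds). Time passes only in rows, so rows that do not move let the fingers close. It gives the time, the measured TCP pose, the force, the opening and the grip force at its end, in the units of the state.
- r.get_obs(): the state, without advancing time (a new reading comes with each control period).
- eyes.grab_frame(name): name is "scene" or "top" or "wrist"; returns (picture, depth): 400x640x3 uint8, red, green, blue; 400x640 float32, m along the optical axis (not along the pixel's ray), 0 where there is no reading.
- eyes.calibration(name): a dict with "fov_y" (degrees; the focal length in pixels is half the picture's height over the tangent of half this angle, whatever the lens; pixels are square), "cx", "cy" (the principal point, pixels), "origin" and "attitude" of the camera in the world; the wrist camera has in their place "tool_from_camera" (4x4, takes a point from camera to tool coordinates, whose origin is the TCP and whose axes are the flange's). Camera axes: x right, y up, looking along -z (the intrinsics and any distortion apply to the point x, -y, -z); pixel columns grow to the right and rows downward; lengths in m; the calibration is good to about 2 mm. The wrist camera is an equidistant fisheye: a pixel r from the principal point sees the ray r / f radians off the axis. A picture is of the moment at which its call begins: read the wrist's pose just before it. calibration takes no time and is no camera call.
- ticket.hand_in(): hands the job in; it is judged then, once.
The state is a dict: "clock": time; "joints": joint angles; "qvel": joint speeds; "tau": joint torques, N m; "tcp_pos": TCP position; "orientation": TCP orientation; "contact_force": force on the tool from outside, world axes, zero at the start; "moment": the same for the moment, N m; "grip_width": finger opening in m; "gripper_force": force on a finger pad.
Only numpy, scipy, OpenCV 4.12 (cv2) and the standard library are available. Lean on these libraries where they do the work, as an engineer would, in place of code of your own. Each camera call takes 0.05 s, during which the arm holds its last target. There are 200 camera calls.

TASK

Turn the shoe to its next working position: pull the red plunger knob of the shoe stand up until its pin is out of the middle hole, swing the arm round to the hole beside the yellow marker button, and let the pin snap fully down into it. Then let go, and do not knock over the jar of tacks.

Things in the scene. Friction and masses are not known exactly. Their poses are not given: they have to be found in the camera images.
- knob (a point): Centre of the red plunger knob, an upright cylinder 32 mm across and 32 mm tall, 106 mm above the bench while the pin is home; pulled straight up. It rides on a steel arm (top 63 mm above the bench, brass sleeve 26 mm across below the knob to 81 mm), 150 mm from the pivot, and swings with it. Beyond the pivot the arm carries an upturned blue shoe with a white sole, 212 mm high.
- pivot (a point): Point on the upright axis of the fixed green stand, at the index plate's top, 45 mm above the bench. z is up, x points to the middle hole, where the pin starts. Three holes lie 150 mm from this axis: the middle one and one 30 degrees to either side; each 15 mm wide, countersunk to 40 mm. The pin is 12 mm thick, round-tipped, and draws itself in when let go within 14 mm of a hole's centre.
- plunger (a joint): How far the plunger is pulled up, in m: 0 with the pin home in a hole, 0.020 when its tip just clears the plate, 0.028 at its upper stop. A spring pushes it down with 6 N at 0 and 12 N at the stop; released over plain plate it stays up at 0.020.
- swing (a joint): Angle of the swing arm in rad, 0 at the middle hole, +0.524 and -0.524 at the outer holes; it grows anticlockwise seen from above. It turns easily (about 0.5 N at the knob) when the pin is out, between stops at -0.75 and +0.75.
- mark_yellow: Yellow button fixed on the green index plate, 26 mm across and 9 mm tall; origin at the centre of its underside, 45 mm above the bench. It marks the wanted hole: it lies 198 mm from the pivot axis, 48 mm straight outward from one of the two outer holes.
- mark_blue: Blue button of the same size, in the same way beside the other outer hole, which is not wanted today.
- jar_center (a point): Middle of a closed glass jar of brass tacks with a red lid, 68 mm across and 94 mm tall, standing loose on the bench; z axis up.

How it is judged:
On the way:
1. the plunger is pulled until the pin is out of the middle hole (value of joint plunger above 0.014 m), for 0.1 s.
At the end, for the whole second after the job is handed in: The pin is down in the hole beside the yellow button (plunger within 5 mm of home, knob centre within 60 mm of the button seen from above; it lies 48 mm away when seated), the arm is at rest, and the jar of tacks stands upright (within 20 degrees) (value of joint plunger below 0.005 m and horizontal distance between knob and mark_yellow below 0.06 m and velocity of joint swing between -0.05 and 0.05 rad/s and angle between jar_center's own z axis and vertical below 0.35 rad); the robot touches nothing.
It fails at once if the jar of tacks is knocked over (angle between jar_center's own z axis and vertical above 0.6 rad).
It also fails if it takes over 29 s, if anything falls off the work surface, if the arm or the gripper's body presses on something with over 40 N, if the wrist force passes 120 N, or if a joint passes its speed limit or range.

## Working session

There is one attempt and no reset: what is moved stays moved. The work goes in short steps, Python scripts to look and compute and a tool call to move; the robot and the scene stay as the last step left them, time stands still between calls to the robot, and variables do not carry over. Pictures are saved under pics/ and viewed, at most 10 in all, crops included, and the job is handed in when it is done.

Besides the shell and the picture viewer there is one more tool, called after "Emit:" by a JSON object that holds its "fn" and its "kwargs", one argument or row to a line. arm_command: Moves the arm, as the interface text tells. Its arguments: {"type":"object","properties":{"plan":{"type":"string"},"hand":{"type":"number"},"grip_force":{"type":"number"}},"required":["plan"]}

```bash
mkdir -p pics
cat > h.py <<'E'
import numpy as np,cv2
from scipy.spatial.transform import Rotation as R
from bench import r,eyes,ticket
def att(a):
    a=np.array(a,float)
    return a if a.shape==(3,3) else (R.from_rotvec(a).as_matrix() if a.size==3 else R.from_quat(a).as_matrix())
def world(c,u,v,d):
    f=200/np.tan(np.radians(c['fov_y'])/2)
    p=np.stack([(u-c['cx'])/f*d,-(v-c['cy'])/f*d,-d],-1)
    return p@att(c['attitude']).T+np.array(c['origin'])
def plane(c,u,v,z):
    o=np.array(c['origin']);d=world(c,u,v,1.0)-o
    return o+d*(z-o[2])/d[2]
E
python3 - <<'E'
from h import *
for n in('scene','top'):
    c=eyes.calibration(n);print(n,c)
    p,d=eyes.grab_frame(n);np.savez('pics/%s0.npz'%n,p=p,d=d);cv2.imwrite('pics/%s0.png'%n,p[:,:,::-1])
print(r.get_obs())
E
```

```text
scene {'fov_y': 45.349106973893, 'cx': 318.2955424141152, 'cy': 191.6838054237274, 'origin': array([1.13757327, 0.58960865, 0.64497186]), 'attitude': array([0.49614824, 1.0418393 , 2.054999  ])}
top {'fov_y': 50.77997271242216, 'cx': 318.22341085086043, 'cy': 201.08392309664208, 'origin': array([0.43828997, 0.11092151, 0.85998488]), 'attitude': array([ 0.16177383, -0.12026493, -1.58004448])}
{'clock': 0.1, 'joints': array([-1.2810997 ,  0.47772973,  0.02231304,  1.55630961, -0.01152351,
        1.1093179 , -0.08310609]), 'qvel': array([ 1.55025941e-03, -2.09233150e-03,  7.76891928e-05, -1.00234088e-03,
       -1.79387696e-03,  5.72187964e-04, -2.94410872e-04]), 'tau': array([ 4.25245293e-03, -5.97763288e+01,  1.61370289e+00, -2.81956422e+01,
        1.28833667e-02,  4.99766786e-03,  2.33734039e-05]), 'tcp_pos': array([0.26127863, 0.62184191, 0.24443225]), 'orientation': array([-6.20651486e-01, -3.07942850e+00,  2.54410904e-03]), 'contact_force': array([ 0.25129141, -0.02519587,  0.42675682]), 'moment': array([-0.00071605,  0.00195013, -0.00392068]), 'gripper_force': 0.0, 'grip_width': 0.08529730114996337}
```

View pics/top0.png

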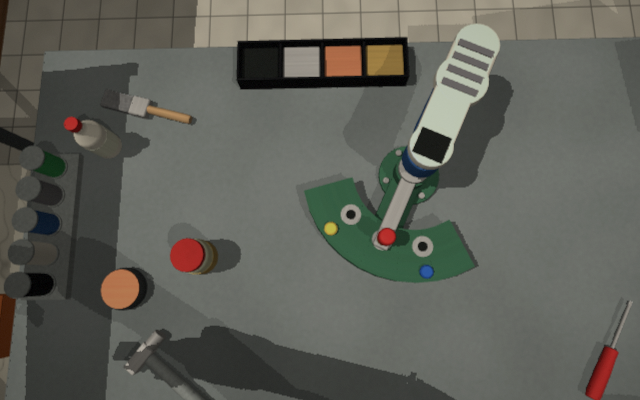

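View pics/scene0.png

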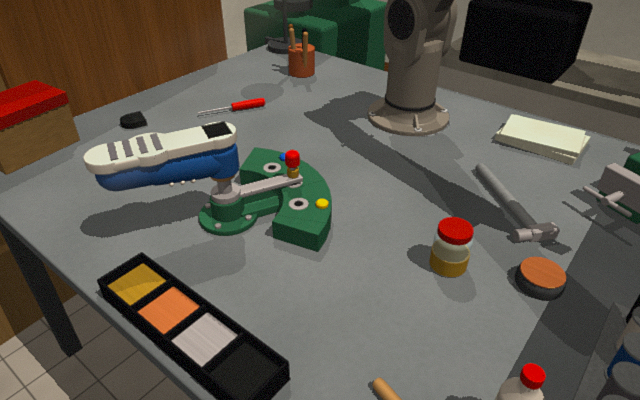

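The top view shows the knob at about (387,237), yellow button (331,229), blue (427,272), holes at (351,214) and (422,246), and jar lid (188,255). The scene view shows the knob at (292,158), yellow (322,203) and jar lid (455,232).

```bash
cat > m.py <<'E'
from h import *
def cent(p,kind,roi):
    h=cv2.cvtColor(p,cv2.COLOR_RGB2HSV).astype(int);H,S,V=h[...,0],h[...,1],h[...,2]
    m={'red':((H<6)|(H>174))&(S>180)&(V>90),'yel':(H>22)&(H<35)&(S>150)&(V>120),'blu':(H>100)&(H<125)&(S>150)&(V>90),'hole':(V<45)}[kind]
    k=np.zeros(m.shape,bool);k[roi[1]:roi[3],roi[0]:roi[2]]=1
    v,u=np.nonzero(m&k);return u.mean(),v.mean(),len(u),(u.min(),u.max(),v.min(),v.max()),(u,v)
if __name__=='__main__':
    for n,items in (('top',[('knob','red',(370,215,405,255),.106),('yel','yel',(315,215,350,245),.054),('blu','blu',(410,255,445,285),.054),('jar','red',(160,230,215,280),.094),('holeY','hole',(341,205,361,223),.045),('holeB','hole',(412,237,432,255),.045)]),
                    ('scene',[('knob','red',(275,145,305,175),.106),('yel','yel',(310,190,335,215),.054),('jar','red',(430,210,480,245),.09)])):
        z=np.load('pics/%s0.npz'%n);c=eyes.calibration(n)
        for nm,k,roi,hgt in items:
            a=cent(z['p'],k,roi);u,v=a[4];dd=z['d'][v,u]
            w=world(c,u,v,dd)
            print(n,nm,np.round(a[:2],1),a[2],a[3],'plane',np.round(plane(c,a[0],a[1],hgt),4),'depth',np.round(np.median(w,0),4),'zmax',np.round(np.percentile(w[:,2],[5,95]),3))
E
python3 m.py
```

```text
top knob [386.4 236.3] 237 (np.int64(378), np.int64(395), np.int64(228), np.int64(244)) plane [0.5092 0.0092 0.106 ] depth [0.5082 0.0114 0.1203] zmax [0.114 0.122]
top yel [330.5 228.1] 129 (np.int64(325), np.int64(336), np.int64(222), np.int64(234)) plane [0.5314 0.1085 0.054 ] depth [0.5315 0.1092 0.0534] zmax [0.05  0.056]
top blu [426.1 271.3] 144 (np.int64(420), np.int64(432), np.int64(265), np.int64(278)) plane [ 0.4475 -0.0694  0.054 ] depth [ 0.4479 -0.0695  0.0529] zmax [0.049 0.055]
top jar [186.5 254.6] 838 (np.int64(171), np.int64(202), np.int64(239), np.int64(271)) plane [0.482  0.3715 0.094 ] depth [0.4817 0.3711 0.0939] zmax [0.092 0.096]
top holeY [350.4 214.1] 51 (np.int64(347), np.int64(354), np.int64(211), np.int64(218)) plane [0.5593 0.0692 0.045 ] depth [0.5595 0.0698 0.0449] zmax [0.043 0.047]
top holeB [422.  245.9] 57 (np.int64(418), np.int64(426), np.int64(242), np.int64(250)) plane [ 0.4956 -0.0663  0.045 ] depth [ 0.4954 -0.0662  0.0452] zmax [0.043 0.047]
scene knob [292.1 158.4] 210 (np.int64(286), np.int64(299), np.int64(150), np.int64(167)) plane [0.5094 0.007  0.106 ] depth [0.5177 0.0145 0.1142] zmax [0.096 0.122]
scene yel [322.1 202.5] 97 (np.int64(316), np.int64(328), np.int64(198), np.int64(207)) plane [0.5355 0.1094 0.054 ] depth [0.5351 0.1089 0.0536] zmax [0.047 0.056]
scene jar [456.3 229.3] 689 (np.int64(438), np.int64(472), np.int64(217), np.int64(244)) plane [0.4822 0.3718 0.09  ] depth [0.4872 0.3737 0.094 ] zmax [0.087 0.096]
```

Both views agree, and the geometry checks out: hole to button is 48.5 mm, pivot to knob about 151 mm, and the outer directions are about 59° apart. That puts the pivot at about (0.645,-0.055), the knob at (0.508,0.010) and the wanted hole at (0.5595,0.069), so the swing is −30°, which is +30° of tool yaw. Moving above the knob at safe height.

Emit:
{"fn": "arm_command", "kwargs": {
  "plan": "-0.02 -0.02 0 1;-0.033 -0.033 0 1;-0.035 -0.035 0 0.5;-0.035 -0.035 0 0;-0.035 -0.035 0 0;-0.035 -0.035 0 0;-0.035 -0.035 0 0;-0.035 -0.035 0 0;-0.035 -0.035 0 0;-0.035 -0.035 0 0;-0.035 -0.035 0 0;-0.035 -0.035 0 0;-0.035 -0.035 0 0;-0.025 -0.025 0 0;0 0 0 0;0 0 0 0;0 0 0 0",
  "hand": -1,
  "grip_force": 50
}}

```text
clock: 2.22
tcp_pos: [0.4846, 0.0082, 0.2451]
orientation: [-0.684, -3.066, -0.0]
contact_force: [-1.1, -0.6, 1.2]
grip_width: 0.0854
gripper_force: 0.0
```

```bash
cat > g.py <<'E'
from h import *
import sys
def rep(t):
    o=r.get_obs();M=R.from_rotvec(o['orientation']).as_matrix();t=np.array(t)
    print('t',o['clock'],'tcp',np.round(o['tcp_pos'],4),'y',np.round(M[:,1],3),'yang',np.degrees(np.arctan2(M[1,1],M[0,1])).round(2),'z',np.round(M[:,2],3),'w',o['grip_width'],'F',np.round(o['contact_force'],1),'pad',o['gripper_force'])
    print('tool delta',np.round(M.T@(t-o['tcp_pos']),4))
if __name__=='__main__': rep([float(x) for x in sys.argv[1:4]])
E
python3 g.py .508 .0105 .101
python3 - <<'E'
from h import *
p,d=eyes.grab_frame('wrist');cv2.imwrite('pics/w1.png',p[:,:,::-1])
c=eyes.calibration('wrist');print(c);o=r.get_obs()
h=cv2.cvtColor(p,cv2.COLOR_RGB2HSV).astype(int);m=(((h[...,0]<6)|(h[...,0]>174))&(h[...,1]>180)&(h[...,2]>90)).astype(np.uint8)
n,l,s,ce=cv2.connectedComponentsWithStats(m)
f=200/np.tan(np.radians(c['fov_y'])/2)
M=R.from_rotvec(o['orientation']).as_matrix();T=np.array(c['tool_from_camera'])
for i in range(1,n):
    if s[i,4]<60: continue
    u,v=ce[i];a=np.array([u-c['cx'],v-c['cy']]);q=np.linalg.norm(a);th=q/f
    ray=np.array([a[0]/q*np.sin(th),-a[1]/q*np.sin(th),-np.cos(th)])
    D=M@T[:3,:3]@ray;O=M@T[:3,3]+o['tcp_pos'];print(ce[i],s[i],O+D*(.122-O[2])/D[2])
E
```

```text
t 2.225 tcp [0.4846 0.0082 0.2451] y [0.425 0.905 0.   ] yang 64.83 z [-0.001  0.    -1.   ] w 0.08535587532186954 F [-1.1 -0.6  1.2] pad 0.0
tool delta [-0.0203  0.012   0.1441]
{'fov_y': 65.70646984690485, 'cx': 318.009099406091, 'cy': 200.34749285292864, 'tool_from_camera': array([[ 1.36471131e-04,  9.47338880e-01,  3.20232772e-01,
         8.18460053e-02],
       [ 9.99999745e-01,  9.51447330e-05, -7.07627142e-04,
        -1.34361329e-03],
       [-7.00831166e-04,  3.20232787e-01, -9.47338625e-01,
        -1.27825734e-01],
       [ 0.00000000e+00,  0.00000000e+00,  0.00000000e+00,
         1.00000000e+00]])}
[590.86392694  65.62100457] [ 577   42   29   49 1095] [0.47340341 0.33394577 0.122     ]
[ 33.3877551  157.29081633] [ 28 129  13  59 392] [ 0.29974542 -0.26902767  0.122     ]
[329.85598377 215.20892495] [313 195  34  39 986] [0.50362265 0.00933329 0.122     ]
```

View pics/w1.png

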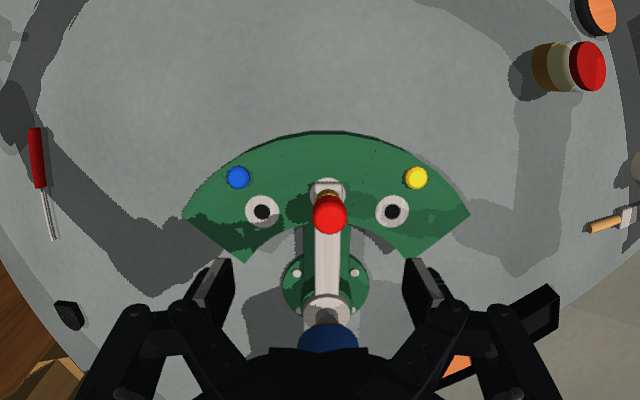

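The wrist view shows the knob at (330,215), centred between the open pads, with yellow at (416,178). Its position agrees with the top view, allowing for the knob's side being in the mask. Centre and descend, then close.

Emit:
{"fn": "arm_command", "kwargs": {
  "plan": "-0.010 0.006 0 0;-0.010 0.006 0 0;0 0 0.02 0;0 0 0.03 0;0 0 0.03 0;0 0 0.03 0;0 0 0.02 0;0 0 0.01 0;0 0 0.006 0;0 0 0 0;0 0 0 0;0 0 0 0",
  "hand": -1
}}

```text
clock: 3.78
tcp_pos: [0.5086, 0.0093, 0.0999]
orientation: [0.687, 3.064, 0.001]
contact_force: [-0.2, -0.0, -0.2]
grip_width: 0.085
gripper_force: 0.0
```

```bash
python3 g.py .508 .0105 .099
```

```text
t 3.775 tcp [0.5086 0.0093 0.0999] y [0.427 0.904 0.001] yang 64.71 z [ 0.001  0.    -1.   ] w 0.08503556084152718 F [-0.2 -0.  -0.2] pad 0.0
tool delta [0.0011 0.0008 0.0009]
```

Emit:
{"fn": "arm_command", "kwargs": {
  "plan": "0.001 0.001 0 0;0 0 0 0;0 0 0 0;0 0 0 0;0 0 0 0;0 0 0 0;0 0 0 0;0 0 0 0;0 0 0 0;0 0 0 0",
  "hand": 1,
  "grip_force": 60
}}

```text
clock: 5.03
tcp_pos: [0.5077, 0.0105, 0.0996]
orientation: [-0.688, -3.065, -0.0]
contact_force: [-1.8, 0.0, 5.6]
grip_width: 0.0297
gripper_force: 58.9
```

Emit:
{"fn": "arm_command", "kwargs": {
  "plan": "0 0 -0.004 0;0 0 -0.005 0;0 0 -0.005 0;0 0 -0.005 0;0 0 -0.005 0;0 0 0 0;0 0 0 0"
}}

```text
clock: 5.9
tcp_pos: [0.5076, 0.0105, 0.1231]
orientation: [-0.688, -3.065, 0.0]
contact_force: [2.9, -1.2, -10.5]
grip_width: 0.03
gripper_force: 60.0
```

```bash
python3 g.py .508 .0105 .124
python3 - <<'E'
from h import *
p,d=eyes.grab_frame('scene');a=cv2.resize(p[90:270,200:420],None,fx=2.7,fy=2.7)
cv2.imwrite('pics/s2.png',a[:,:,::-1])
E
```

```text
t 5.9 tcp [0.5076 0.0105 0.1231] y [ 0.427  0.904 -0.   ] yang 64.7 z [-0. -0. -1.] w 0.02996047819506207 F [  2.9  -1.2 -10.5] pad 60.04007981624454
tool delta [-0.0004  0.0002 -0.0009]
```

View pics/s2.png

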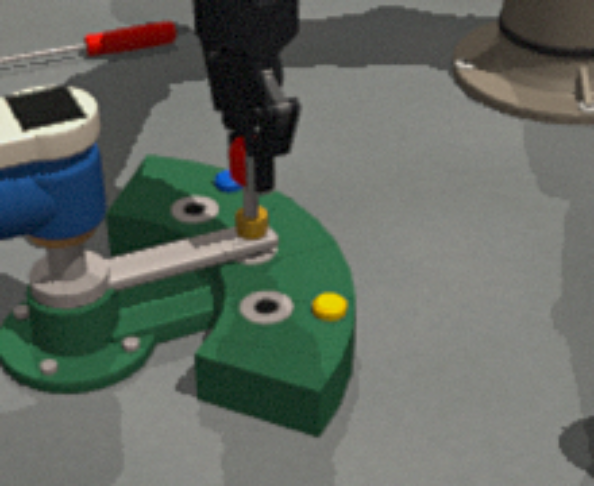

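The scene crop shows the knob lifted, with its rod visible above the brass sleeve, and the arm still over the middle hole. The −10.5 N matches the spring at about 21–23 mm. I'll lift slightly more and swing 30° along the arc, in 3° rows.

Emit:
{"fn": "arm_command", "kwargs": {
  "plan": "0 0 -0.0015 0;0 0 0 0;0 0.0039 0 1.5;-0.0002 0.0079 0 3;-0.0002 0.0079 0 3;-0.0002 0.0079 0 3;-0.0002 0.0079 0 3;-0.0002 0.0079 0 3;-0.0002 0.0079 0 3;-0.0002 0.0079 0 3;-0.0002 0.0079 0 3;-0.0002 0.0079 0 3;0 0.0039 0 1.5;0 0 0 0;0 0 0 0;0 0 0 0"
}}

```text
clock: 7.95
tcp_pos: [0.5584, 0.0698, 0.1247]
orientation: [1.458, 2.782, -0.001]
contact_force: [4.3, -3.7, -11.8]
grip_width: 0.0297
gripper_force: 60.2
```

```bash
python3 g.py .5595 .0695 .124
python3 - <<'E'
from h import *
p,d=eyes.grab_frame('scene');a=cv2.resize(p[90:270,200:420],None,fx=2.7,fy=2.7)
cv2.imwrite('pics/s3.png',a[:,:,::-1])
E
```

```text
t 7.95 tcp [0.5584 0.0698 0.1247] y [0.822 0.569 0.   ] yang 34.67 z [ 0.001 -0.001 -1.   ] w 0.029701736208590734 F [  4.3  -3.7 -11.8] pad 60.1934380363673
tool delta [-0.0009  0.0007  0.0007]
```

View pics/s3.png

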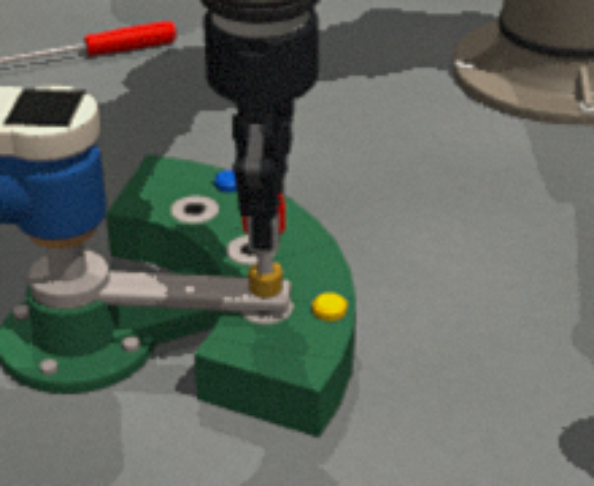

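The arm now lies over the hole beside the yellow button, and the middle hole is uncovered. I'll lower the plunger, holding it, then open.

Emit:
{"fn": "arm_command", "kwargs": {
  "plan": "0 0 0.005 0;0 0 0.005 0;0 0 0.005 0;0 0 0.005 0;0 0 0.004 0;0 0 0 0;0 0 0 0"
}}

```text
clock: 8.88
tcp_pos: [0.5585, 0.0699, 0.1009]
orientation: [1.458, 2.782, 0.0]
contact_force: [2.6, -3.6, -7.1]
grip_width: 0.03
gripper_force: 60.6
```

Emit:
{"fn": "arm_command", "kwargs": {
  "plan": "0 0 0 0;0 0 0 0;0 0 0 0;0 0 0 0;0 0 0 0;0 0 0 0;0 0 0 0;0 0 0 0",
  "hand": -1
}}

```text
clock: 9.88
tcp_pos: [0.558, 0.0701, 0.1008]
orientation: [-1.458, -2.783, 0.0]
contact_force: [-0.5, 1.1, -0.9]
grip_width: 0.0856
gripper_force: 0.0
```

Emit:
{"fn": "arm_command", "kwargs": {
  "plan": "0 0 -0.01 0;0 0 -0.02 0;0 0 -0.03 0;0 0 -0.03 0;0 0 -0.03 0;0 0 -0.03 0;0 0 -0.02 0;0 0 0 0;0 0 0 0"
}}

```text
clock: 11.0
tcp_pos: [0.5575, 0.0701, 0.2702]
orientation: [-1.457, -2.782, 0.001]
contact_force: [-0.1, 0.2, -0.4]
grip_width: 0.0857
gripper_force: 0.0
```

```bash
python3 g.py .5595 .0695 .124
python3 - <<'E'
from h import *
from m import cent
p,d=eyes.grab_frame('scene');a=cv2.resize(p[90:270,200:420],None,fx=2.7,fy=2.7)
cv2.imwrite('pics/s4.png',a[:,:,::-1])
a=cent(p,'red',(270,140,330,215));u,v=a[4];w=world(eyes.calibration('scene'),u,v,d[v,u])
print(a[:4],np.median(w,0),np.percentile(w[:,2],[3,97]))
a=cent(p,'red',(430,210,480,245));print('jar',a[:4])
E
```

```text
t 11.0 tcp [0.5575 0.0701 0.2702] y [ 0.822  0.569 -0.001] yang 34.71 z [-0.001 -0.    -1.   ] w 0.08571960865556004 F [-0.1  0.2 -0.4] pad 0.0
tool delta [-0.0017  0.0014  0.1462]
(np.float64(297.6599190283401), np.float64(179.0931174089069), 247, (np.int64(290), np.int64(305), np.int64(170), np.int64(188))) [0.56860244 0.07469995 0.11563175] [0.0958558  0.12266389]
jar (np.float64(456.1822222222222), np.float64(229.4622222222222), 675, (np.int64(438), np.int64(472), np.int64(217), np.int64(244)))
```

View pics/s4.png

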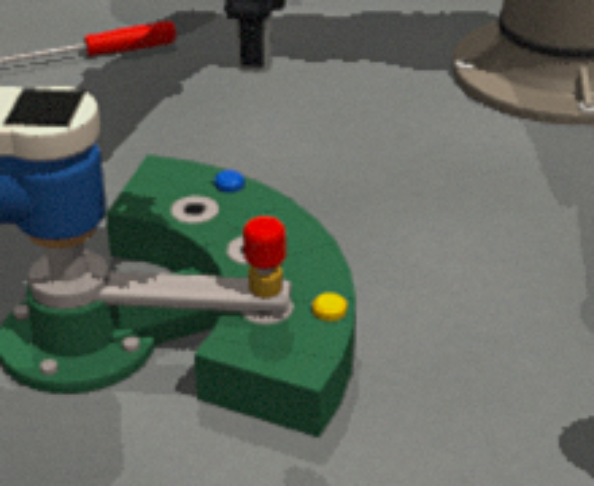

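The knob stands over the yellow hole with its top at 0.122 m, the same height as when home. The gripper is clear and the jar hasn't moved.

```bash
python3 -c "
from h import *
print(ticket.hand_in())"
```

```text
the job is handed in; nothing more can be done
None
```

The pin is seated in the hole beside the yellow button, the gripper is clear and the jar is untouched; I handed the job in at about 11 s, and no verdict was returned.

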